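# Switch on the throwing wheel behind its push-latch splash cover

## Task

Switch on the throwing wheel: press the splash cover of the switch box down near its free edge and let go, so that it pops open by itself, then press the wide button inside (not the narrow one) fully down and let it spring back. Then push the cover down again and press it home until it latches shut and stays shut. Do it all with the fingertips, and leave everything else standing where it is.

Things in the scene. Friction and masses are not known exactly. Their poses are not given: they have to be found in the camera images.
- switch_box: grey metal switch box fixed to the table, 170 mm along its x, 130 mm along its y, walls 68 mm high, 6 mm thick, open-topped under its cover; inner floor 30 mm above the table. Origin at the centre of its underside, z up. Its +y side carries the cover's hinge and faces the robot's right, give or take 30 degrees; -y is the free side.
- cover (a joint): hinge angle of the grey splash cover, rad: 0 = latched shut, level; -0.06 = pressed in to its stop (6.5 mm at the thumb mark, 2 to 4 N); 1.5 = fully open, nearly upright over the hinge. Push-push latch: each press right to the stop, then let go, swaps latched and released (a shallow press may not). Released, a damped spring opens it in about 2 s; a few N push it down again.
- cover_hinge (a point): middle of the hinge axis (along the box's x), 67 mm to the +y side of the box's centre, 78 mm above the table. It turns with the cover: its y points from free edge to hinge, its z out of the outer face. The cover plate is 178 mm wide and reaches 137 mm from the hinge; its outer face lies 6 mm outside the axis; a rim hangs to 13 mm inside the axis on three sides.
- cover_thumb_mark (a point): round steel thumb mark, 32 mm across, flush on the cover's outer face, mid-width, 108 mm from the hinge axis (29 mm from the free edge); the place to press. 84 mm above the table when the cover is shut. Moves with the cover.
- wide_button (a joint): travel of the wide black push button (36 mm across, in a 52 mm housing) in m: 0 = out, 0.006 = fully down; about 1.5 N starts it, 5 N holds it fully down; it springs back.
- wide_button_top (a point): centre of the wide button's top, 52 mm above the table when out, 16 mm below the rim of the box, under the cover while that is shut. It stands 32 mm to the +x or the -x side of the box's middle (this varies) and 10 mm to its -y side.
- narrow_button (a joint): travel of the narrow black push button (18 mm across, in a 34 mm housing) in m, 0 = out, 0.006 = fully down; not to be pressed.
- narrow_button_top (a point): centre of the narrow button's top, 52 mm above the table; it has the other place, 64 mm from the wide button along the box's x.
- glaze_jar: closed white glaze jar with a wooden cap, about 60 mm across and 85 mm tall, standing beyond the switch box; origin at its underside (bystander)
- rib: flat wooden throwing rib, 90 x 50 x 8 mm, lying just left of the switch box; origin at its underside (bystander)
- water_cup: terracotta cup, 66 mm across, 60 mm tall, standing between the switch box and the robot; origin at its underside (bystander)
- glaze_brush: brush about 170 mm long lying flat, left and nearer the robot (bystander)
- bowl: white bowl, 120 mm across, 50 mm tall, to the right and nearer the robot; origin at its underside (bystander)
- turning_tool: spatula-shaped turning tool about 180 mm long lying flat, to the right (bystander)
- tea_cup: blue cup, 72 mm across, 75 mm tall, at the back left; origin at its underside (bystander)

How it is judged:
By the outcome, as a careful person would: the job done as asked, in the order asked, and still so for the second after the job is handed in, with the robot touching nothing.
It also fails if it takes over 58 s, if anything falls off the work surface, if the arm or the gripper's body presses on something with over 40 N, if the wrist force passes 120 N, or if a joint passes its speed limit or range.

## Robot

A 6-joint arm with a two-finger parallel gripper is mounted at the origin on the work surface. World frame = base frame: x ahead of the robot, y to its left, z up, the work surface at z = 0. Lengths are in m, angles in rad, forces in N, time in s.
With the tool pointing down it reaches from about 0.225 to 0.875 m from the base axis. Payload 3.4 kg.
Tool frame: the origin (TCP) lies between the finger pads; the fingertips stand 8 mm ahead of it and the grasp point (between the pads) lies 11 mm behind it; z points along the fingers, y is the line along which they close (so a half turn about z gives the same grasp; the last joint's range is limited). The gripper opens to 85 mm and grips with 20 to 120 N. Pads are 22 mm wide; open, the fingers measure 114 mm over their backs; the gripper's body (76 mm by 85 mm) begins 54 mm behind the grasp point. The pads swing forward as they close: fully open they stand 13 mm farther back than shut.
Start: joints at [-0.121, 0.276, 1.505, -0, 1.361, -0.121], TCP at [0.575, -0, 0.239] pointing down, gripper open.
Joint ranges: [-2.89, 2.89], [-0.75, 2.08], [0.22, 2.7], [-1.18, 4.32], [0.11, 2.71], [-2.7, 2.7]. Speed limits (rad/s): [2.57, 2.57, 3.14, 3.14, 3.14, 3.14].

## Interface

Orientations are given as a unit quaternion [w, x, y, z].
In Python, from rig import manip gives the robot as it stands.
- The arm moves only by the tool move_arm, never from a script. Its argument "deltas" is a list that holds one entry, the list of rows, each a list of 5 numbers: the shift along the tool's x, y, z normalised to -1 to 1, where 1 is 80 cm, then the turn about the tool's z normalised to -1 to 1, where 1 is 120 degrees, then the closure, from -1 (fully open) to 1 (shut). In form: [[[tx, ty, tz, twist, grip], ...]]. A call has 1 to 12 rows; each row is the pose to reach, as a shift and turn from the pose commanded when the call began, along the tool's axes at that moment; what a row does not reach only later rows make up. A row lasts 1/10 s, in which the tool goes at most 50 mm and 8.59 degrees, less where a joint would pass 70% of its speed; a pose out of reach is approached as far as the arm can. A call with a number of a shift or a turn outside -1 to 1 is refused whole. A call with a gripper value outside its range is refused whole. The fingers move at their own pace and stop on an object; "squeeze" is the grip in N (left out, the last holds). Time passes only in rows, so rows that repeat a pose let the fingers close. It gives the time, the measured TCP pose, the force, the opening and the grip force at its end, in the units of the state.
- manip.get_state(): the state, without advancing time (a new reading comes with each control period).
- manip.get_image(name): name is "scene" or "side" or "wrist"; returns the picture (400x640x3 uint8, red, green, blue); there is no depth.
- manip.camera_params(name): a dict with "fx", "fy", "cx", "cy" (pixels), "R" (3x3) and "t" (3): a world point X has camera coordinates R X + t; the wrist camera has in their place "tool_from_camera" (4x4, takes a point from camera to tool coordinates, whose origin is the TCP and whose axes are the flange's). Camera axes: x right, y down, z forward; pixel columns grow to the right and rows downward; lengths in m; the calibration is good to about 2 mm. The wrist camera is an equidistant fisheye: a pixel r from the principal point sees the ray r / f radians off the axis. A picture is of the moment at which its call begins: read the wrist's pose just before it. camera_params takes no time and is no camera call.
- manip.sign_off(): hands the job in; it is judged then, once.
The state is a dict: "clock": time; "qpos": joint angles; "qd": joint speeds; "effort": joint torques, N m; "position": TCP position; "ee_rot": TCP orientation; "contact_force": force on the tool from outside, world axes, zero at the start; "moment": the same for the moment, N m; "width": finger opening in m; "gripper_force": force on a finger pad.
Only numpy, scipy, OpenCV 4.12 (cv2) and the standard library are available. Lean on these libraries where they do the work, as an engineer would, in place of code of your own. Each camera call takes 0.05 s, during which the arm holds its last target. There are 200 camera calls.

## Working session

There is one attempt and no reset: what is moved stays moved. The work goes in short steps, Python scripts to look and compute and a tool call to move; the robot and the scene stay as the last step left them, time stands still between calls to the robot, and variables do not carry over. Pictures are saved under pics/ and viewed, at most 10 in all, crops included, and the job is handed in when it is done.

Besides the shell and the picture viewer there is one more tool, called by a JSON object that holds its "method" and its "body", one argument or row to a line. move_arm: Moves the arm, as the interface text tells. Scaled input: -1 to 1 covers 80 cm each way for a shift and 120 degrees each way for a turn. Its arguments: {"type":"object","properties":{"deltas":{"type":"array","items":{"type":"array","items":{"type":"array","items":{"type":"number","minimum":-1,"maximum":1}}}},"squeeze":{"type":"number"}},"required":["deltas"]}

```bash
mkdir -p pics; python3 - <<'E'
from rig import manip
import cv2,numpy as np
s=manip.get_state();print(s['clock'],s['position'],s['ee_rot'],s['width'],s['contact_force'])
a=manip.get_image('scene');b=manip.get_image('side');w=manip.get_image('wrist')
for n,i in zip(('scene','side','wrist'),(a,b,w)): cv2.imwrite(f'pics/{n}0.png',i[:,:,::-1]); print(n,{k:np.round(v,4).tolist() for k,v in manip.camera_params(n).items()})
E
```

```text
0.0 [5.74489965e-01 6.70395918e-05 2.38427109e-01] [-7.34934465e-04  7.07107177e-01  7.07105770e-01 -5.74119600e-04] 0.08549708277784632 [ 0.11461737 -0.65940255 -0.19632293]
scene {'fx': 423.8881, 'fy': 423.8881, 'cx': 315.8571, 'cy': 203.6083, 'R': [[-0.2366, 0.9716, -0.0089], [0.5844, 0.135, -0.8001], [-0.7762, -0.1945, -0.5998]], 't': [0.1791, -0.2455, 1.7024]}
side {'fx': 394.1229, 'fy': 394.1229, 'cx': 323.8022, 'cy': 202.8701, 'R': [[0.9538, -0.3003, -0.0117], [-0.1768, -0.5293, -0.8298], [0.243, 0.7935, -0.5579]], 't': [-0.5018, 0.1357, 1.0933]}
wrist {'fx': 309.7069, 'fy': 309.7069, 'cx': 317.3797, 'cy': 192.1682, 'tool_from_camera': [[0.0015, -0.9488, -0.3159, 0.0812], [1.0, 0.0014, 0.0005, -0.0018], [-0.0, -0.3159, 0.9488, -0.1341], [0.0, 0.0, 0.0, 1.0]]}
```

View pics/scene0.png

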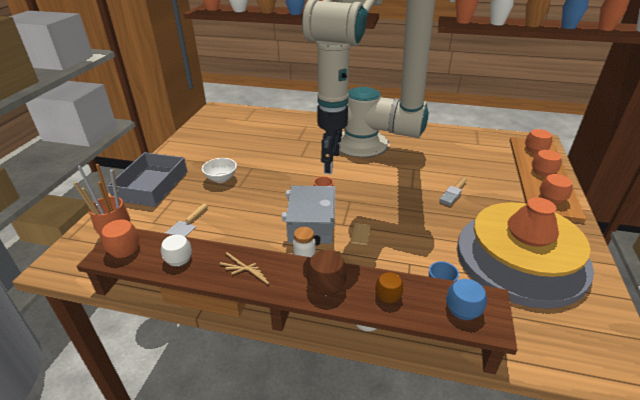

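View pics/wrist0.png

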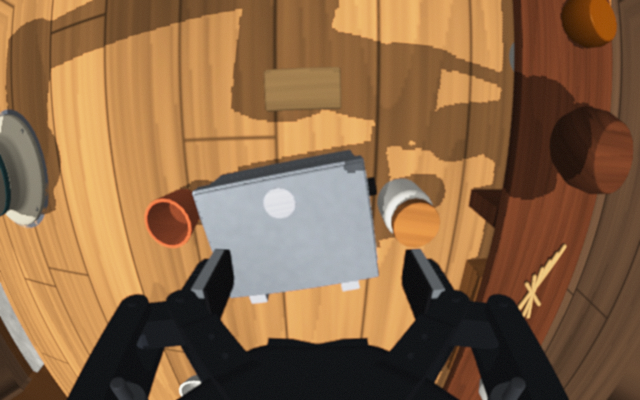

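View pics/side0.png

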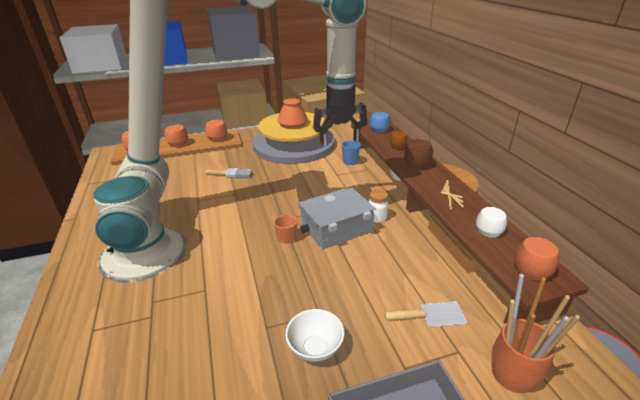

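The wrist view shows the shut cover with the thumb mark at about (279,203), the hinge lugs at (259,298) and (349,286), the cup to the left at (170,222) and the jar to the right at (410,215). The scene and side views agree.

```bash
cat > h.py <<'E'
from rig import manip
import cv2,numpy as np
from scipy.spatial.transform import Rotation as Ro
def wray(px,s):
    c=manip.camera_params('wrist'); T=np.array(c['tool_from_camera'])
    d=np.array([(px[0]-c['cx'])/c['fx'],(px[1]-c['cy'])/c['fy']]);th=np.linalg.norm(d)
    v=np.r_[d/th*np.sin(th),np.cos(th)]
    R=Ro.from_quat(np.roll(s['ee_rot'],-1)).as_matrix()
    return R@T[:3,3]+s['position'],R@T[:3,:3]@v
def cray(px,n):
    c=manip.camera_params(n);R=np.array(c['R']);t=np.array(c['t'])
    return -R.T@t,R.T@np.r_[(px[0]-c['cx'])/c['fx'],(px[1]-c['cy'])/c['fy'],1]
def onz(r,z): return r[0]+r[1]*(z-r[0][2])/r[1][2]
E
python3 - <<'E'
from h import *
s=manip.get_state()
w=cv2.imread('pics/wrist0.png');g=cv2.cvtColor(w,cv2.COLOR_BGR2GRAY)
def cen(img,x0,y0,r,thr):
    p=cv2.cvtColor(img,cv2.COLOR_BGR2GRAY)[y0-r:y0+r,x0-r:x0+r]
    m=(p>thr).astype(np.uint8);n,l,st,c=cv2.connectedComponentsWithStats(m)
    i=1+np.argmax(st[1:,4]);return c[i]+[x0-r,y0-r],st[i,4]
print(g[203,279],g[203,310],g[240,290])
mk,a=cen(w,279,203,25,195);print('mark px',mk,a,onz(wray(mk,s),.084))
sc=cv2.imread('pics/scene0.png');sg=cv2.cvtColor(sc,cv2.COLOR_BGR2GRAY)
for n,x,y in (('scene',325,203),('side',330,198)):
    print(n,onz(cray((x,y),n),.084))
# cover outline: blue-ish grey
hsv=cv2.cvtColor(w,cv2.COLOR_BGR2HSV)
m=((hsv[...,1]<70)&(hsv[...,2]>120)).astype(np.uint8);m[:,:180]=0;m[:,380:]=0;m[:150]=0;m[320:]=0
m=cv2.morphologyEx(m,cv2.MORPH_OPEN,np.ones((15,15)))
n,l,st,c=cv2.connectedComponentsWithStats(m);i=l[240,290]
cs,_=cv2.findContours((l==i).astype(np.uint8),0,2);p=cs[0][:,0]
P=np.array([onz(wray(q,s),.084)[:2] for q in p]).astype(np.float32)
r=cv2.minAreaRect(P);print(st[i],r,cv2.boxPoints(r))
for q in ((195,190),(362,160),(378,277),(222,300),(259,298),(349,286)):print(q,onz(wray(q,s),.084))
for q in ((170,222),):print('cup',onz(wray(q,s),.06))
for q in ((415,224),):print('jar',onz(wray(q,s),.085))
E
```

```text
223 179 181
mark px [278.74238579 202.79568528] 788 [ 0.53409495 -0.02614922  0.084     ]
scene [ 0.53775475 -0.02511248  0.084     ]
side [ 0.53741852 -0.02782633  0.084     ]
[  196   164   181   138 18512] ((0.5429866909980774, -0.06953583657741547), (0.17866943776607513, 0.14829732477664948), 10.9772367477417) [[ 0.4411672  -0.01375491]
 [ 0.46940586 -0.15933882]
 [ 0.64480615 -0.12531677]
 [ 0.6165675   0.02026714]]
(195, 190) [ 0.44602072 -0.01276147  0.084     ]
(362, 160) [0.61545313 0.01772808 0.084     ]
(378, 277) [ 0.6412267 -0.1155796  0.084    ]
(222, 300) [ 0.45730832 -0.15284478  0.084     ]
(259, 298) [ 0.50418746 -0.14629159  0.084     ]
(349, 286) [ 0.60878479 -0.1271215   0.084     ]
cup [ 0.39600657 -0.06091361  0.06      ]
jar [ 0.67559807 -0.04968263  0.085     ]
```

{"method": "move_arm", "body": {
  "deltas": [
    [[-0.0165, -0.025, 0.05, -0.04, 1], [-0.033, -0.05, 0.1, -0.0875, 1], [-0.033, -0.05, 0.13, -0.0875, 1], [-0.033, -0.05, 0.14, -0.0875, 1], [-0.033, -0.05, 0.14, -0.0875, 1], [-0.033, -0.05, 0.14, -0.0875, 1], [-0.033, -0.05, 0.14, -0.0875, 1]]
  ],
  "squeeze": 20
}}

```text
clock: 0.85
position: [0.5367, -0.0265, 0.1289]
ee_rot: [0.002, 0.639, 0.769, 0.001]
contact_force: [0.4, -0.2, 0.8]
width: 0.0002
gripper_force: 0.0
```

{"method": "move_arm", "body": {
  "deltas": [
    [[0, 0, 0.03, 0, 1], [0, 0, 0.04, 0, 1], [0, 0, 0.045, 0, 1], [0, 0, 0.05, 0, 1], [0, 0, 0.053, 0, 1], [0, 0, 0.053, 0, 1]]
  ]
}}

```text
clock: 1.45
position: [0.5349, -0.0261, 0.0857]
ee_rot: [-0.0, 0.639, 0.769, 0.0]
contact_force: [-2.7, 1.2, 3.1]
width: 0.0001
gripper_force: 1.5
```

{"method": "move_arm", "body": {
  "deltas": [
    [[0, 0, 0.002, 0, 1], [0, 0, 0.004, 0, 1], [0, 0, 0.005, 0, 1], [0, 0, 0.005, 0, 1]]
  ]
}}

```text
clock: 1.85
position: [0.535, -0.0261, 0.0829]
ee_rot: [0.0, 0.639, 0.769, 0.0]
contact_force: [-4.6, 1.3, 13.4]
width: 0.0001
gripper_force: 6.7
```

{"method": "move_arm", "body": {
  "deltas": [
    [[0, 0, -0.06, 0, 1], [0.02, 0, -0.12, 0, 1], [0.05, 0, -0.18, 0, 1], [0.08, 0, -0.24, 0, 1], [0.1, 0, -0.26, 0, 1], [0.1, 0, -0.26, 0, 1], [0.1, 0, -0.26, 0, 1], [0.1, 0, -0.26, 0, 1], [0.1, 0, -0.26, 0, 1], [0.1, 0, -0.26, 0, 1], [0.1, 0, -0.26, 0, 1], [0.1, 0, -0.26, 0, 1]]
  ]
}}

```text
clock: 3.05
position: [0.5204, 0.052, 0.2885]
ee_rot: [-0.0, 0.64, 0.769, -0.0]
contact_force: [0.1, -0.3, -0.3]
width: 0.0
gripper_force: 0.0
```

{"method": "move_arm", "body": {
  "deltas": [
    [[0, 0, 0, 0, 1], [0, 0, 0, 0, 1], [0, 0, 0, 0, 1], [0, 0, 0, 0, 1], [0, 0, 0, 0, 1], [0, 0, 0, 0, 1], [0, 0, 0, 0, 1], [0, 0, 0, 0, 1], [0, 0, 0, 0, 1], [0, 0, 0, 0, 1], [0, 0, 0, 0, 1], [0, 0, 0, 0, 1]]
  ]
}}

```text
clock: 4.25
position: [0.5205, 0.0522, 0.2889]
ee_rot: [0.0, 0.639, 0.769, 0.0]
contact_force: [-0.1, -0.3, 0.6]
width: -0.0001
gripper_force: 0.0
```

```bash
python3 - <<'E'
from h import *
s=manip.get_state();print(s['clock'],s['position'],s['ee_rot'],s['contact_force'])
w=manip.get_image('wrist');cv2.imwrite('pics/w1.png',w[:,:,::-1])
b=manip.get_image('side');cv2.imwrite('pics/s1.png',b[120:270,240:440,::-1].repeat(3,0).repeat(3,1))
E
```

```text
4.25 [0.52045413 0.05223329 0.28892686] [5.97614774e-05 6.39422450e-01 7.68855595e-01 8.97054431e-06] [-0.08177348 -0.29126425  0.60675225]
```

View pics/w1.png

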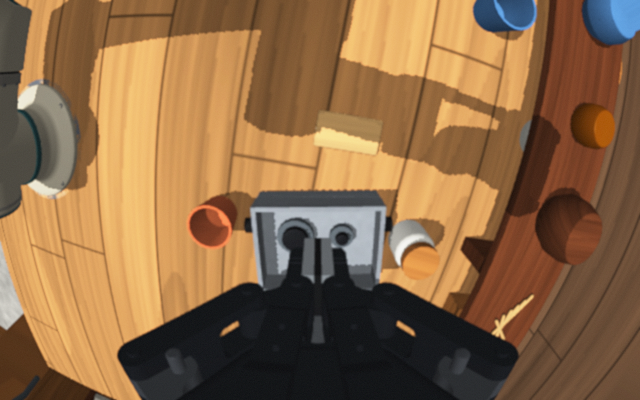

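The cover is open. The wide button is at about (296,233), on the robot side, and the narrow one at (342,235).

```bash
python3 - <<'E'
from h import *
s=manip.get_state()
R=Ro.from_quat(np.roll(s['ee_rot'],-1)).as_matrix()
w=cv2.imread('pics/w1.png');g=cv2.cvtColor(w,cv2.COLOR_BGR2GRAY)
for q in ((296,232),(342,235)):
    P=onz(wray(q,s),.052);print(q,P,(R.T@(P-s['position'])))
u=np.array([.983,.182]);h=np.array([.182,-.983]);c=np.array([.535,-.0262])+.041*h
P=np.r_[c-.010*h-.032*u,.052];print('model',P,R.T@(P-s['position']))
P=np.r_[c+.067*h,.078];print('hinge',P,R.T@(P-s['position']))
print(g[212:256:3,270:325:3])
E
```

```text
(296, 232) [ 0.50880933 -0.04942067  0.052     ] [-0.09783331 -0.02995777  0.23691267]
(342, 235) [ 0.56987665 -0.04257765  0.052     ] [-0.10223409  0.03133398  0.23691544]
model [ 0.509186 -0.062497  0.052   ] [-0.1107593  -0.0319705   0.23691309]
hinge [ 0.554656 -0.132364  0.078   ] [-1.87743941e-01  6.22470265e-06  2.10917464e-01]
[[135 147 188 190 189 189 190 186 189 188 188 186 188 187 186 186 185 188
  185]
 [105 122 190 191 192 190 190 190 190 191 191 192 192 190 189 187 189 190
  189]
 [107 123 190 190 189 185 164 113  94  73  88 146 150 174 189 190 191 190
  191]
 [109 107 183 193 179  85  77 105 106 102  77  48  75 124 179 191 191 193
  192]
 [107 114 186 180  94 118 118 118 113 116 118 112  75  58 110 185 189 191
  192]
 [108 106 186 132 116 117  83  41  25  36  64 105 114  89  78 128 190 190
  186]
 [106 118 181 118 121  66  29  39  37  35  21  25  75 113  68 109 184 187
  187]
 [107 107 168 118  99  37  40  36  35  35  34  29  35  87  96 102 176 190
  185]
 [105 104 132 120  80  38  36  36  35  36  35  34  26  73 103 105 176 183
  182]
 [104 105 142 122  64  37  36  35  35  35  34  45  99  98 100  39  29  78
  104]
 [104 106 156 130  81  34  34  35  31  34  32  52 102 102 101  35  16  73
   99]
 [105 104 155 170 112  45  36  33  33  35  32  54 101 102 101  36  16  75
  101]
 [105 106 135 189 160 110  49  29  27  25  24  61 101 101 103  37  18  73
  102]
 [105 105 133 189 186 175 136  36  22  21  23  68 101 101 101  37  17  72
  101]
 [107 104 115 181 185 184 168  26  22  24  21  78 101 100 102  29  20  71
  101]]
```

View pics/s1.png

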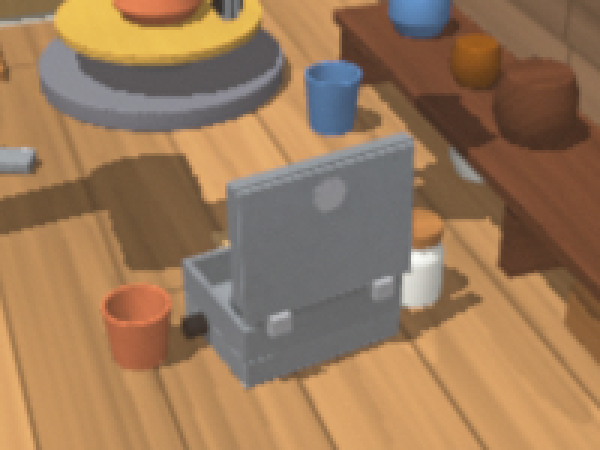

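{"method": "move_arm", "body": {
  "deltas": [
    [[-0.06, -0.02, 0, 0, 1], [-0.12, -0.039, 0.03, 0, 1], [-0.134, -0.039, 0.09, 0, 1], [-0.134, -0.039, 0.15, 0, 1], [-0.134, -0.039, 0.21, 0, 1], [-0.134, -0.039, 0.25, 0, 1], [-0.134, -0.039, 0.265, 0, 1], [-0.134, -0.039, 0.265, 0, 1]]
  ]
}}

```text
clock: 5.15
position: [0.5086, -0.0587, 0.0757]
ee_rot: [-0.001, 0.639, 0.769, -0.001]
contact_force: [-0.2, -0.5, 0.3]
width: 0.0001
gripper_force: 0.0
```

```bash
python3 - <<'E'
from h import *
s=manip.get_state();print(s['clock'],s['position'],s['contact_force'])
w=manip.get_image('wrist');cv2.imwrite('pics/w2.png',w[:,:,::-1])
E
```

```text
5.15 [ 0.50856193 -0.05867509  0.07574278] [-0.24562325 -0.54954277  0.33632764]
```

View pics/w2.png

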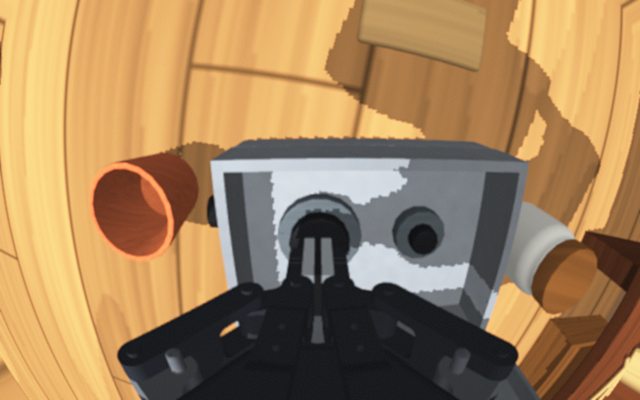

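The fingertips, at about (318,240), are centred over the wide button. The narrow button at (421,237) is clear.

{"method": "move_arm", "body": {
  "deltas": [
    [[0, 0, 0.015, 0, 1], [0, 0, 0.022, 0, 1], [0, 0, 0.028, 0, 1], [0, 0, 0.034, 0, 1], [0, 0, 0.034, 0, 1]]
  ]
}}

```text
clock: 5.7
position: [0.5104, -0.059, 0.0536]
ee_rot: [0.002, 0.639, 0.769, 0.001]
contact_force: [-5.5, 2.6, 26.8]
width: -0.0004
gripper_force: 13.8
```

{"method": "move_arm", "body": {
  "deltas": [
    [[0, 0, -0.03, 0, 1], [0, 0, -0.09, 0, 1], [0, 0, -0.15, 0, 1], [0, 0, -0.21, 0, 1], [0, 0, -0.27, 0, 1], [-0.02, 0.02, -0.29, 0, 1], [-0.08, 0.039, -0.29, 0, 1], [-0.14, 0.039, -0.29, 0, 1], [-0.18, 0.039, -0.29, 0, 1], [-0.18, 0.039, -0.29, 0, 1]]
  ]
}}

```text
clock: 6.7
position: [0.5669, -0.1991, 0.2809]
ee_rot: [0.001, 0.641, 0.768, -0.001]
contact_force: [-0.6, 0.5, -1.3]
width: -0.0002
gripper_force: 0.0
```

```bash
python3 - <<'E'
from h import *
s=manip.get_state();print(s['clock'],s['position'],s['contact_force'])
R=Ro.from_quat(np.roll(s['ee_rot'],-1)).as_matrix()
H=np.array([.5547,-.1324,.078]);print('hinge in tool',R.T@(H-s['position']))
w=manip.get_image('wrist');cv2.imwrite('pics/w3.png',w[:,:,::-1])
E
```

```text
6.7 [ 0.56685544 -0.19907567  0.28090229] [-0.64577732  0.5135301  -1.30071603]
hinge in tool [6.82191360e-02 1.82167091e-05 2.02753269e-01]
```

View pics/w3.png

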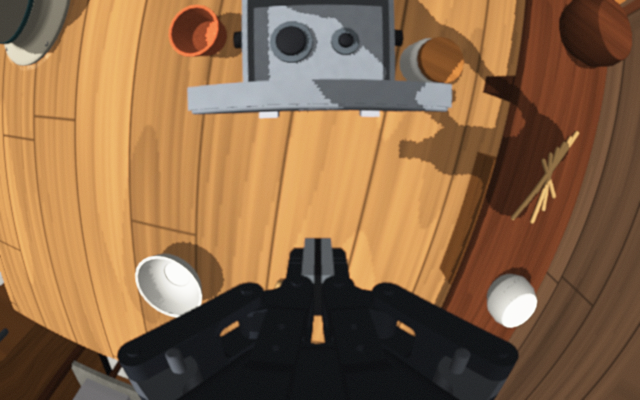

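The cover stands upright with its edge at rows 80-112. The fingers at (318,250) are behind it, at mid-width.

```bash
python3 - <<'E'
import numpy as np
th=np.r_[1.5:0.03:30j]; r=np.linspace(.100,.117,30)
X=r*np.cos(th)-.006*np.sin(th)-.011; Z=r*np.sin(th)+.006*np.cos(th)
pts=np.c_[(X+.069)/.8,(.1955-Z)/.8]
print(pts[0]);ref=np.array([.05,.112])
for k in range(0,30,10):
    print((np.round(pts[k:k+10]-ref,3)).tolist()); ref=np.round(pts[k+9]-ref,3)+ref
E
```

```text
[0.07386094 0.1191576 ]
[[0.024, 0.007], [0.03, 0.007], [0.037, 0.006], [0.043, 0.007], [0.05, 0.007], [0.056, 0.008], [0.063, 0.009], [0.069, 0.011], [0.076, 0.013], [0.082, 0.015]]
[[0.006, 0.002], [0.013, 0.005], [0.019, 0.009], [0.025, 0.012], [0.03, 0.016], [0.036, 0.02], [0.041, 0.025], [0.046, 0.029], [0.051, 0.035], [0.056, 0.04]]
[[0.004, 0.005], [0.009, 0.011], [0.012, 0.017], [0.016, 0.024], [0.019, 0.03], [0.022, 0.037], [0.025, 0.044], [0.027, 0.051], [0.029, 0.058], [0.03, 0.065]]
```

{"method": "move_arm", "body": {
  "deltas": [
    [[0, 0, 0.05, 0, 1], [0.01, 0, 0.1, 0, 1], [0.03, 0, 0.112, 0, 1], [0.05, 0, 0.112, 0, 1], [0.05, 0, 0.112, 0, 1]]
  ]
}}

```text
clock: 7.25
position: [0.5585, -0.1526, 0.1929]
ee_rot: [-0.0, 0.638, 0.77, 0.001]
contact_force: [0.4, -0.7, 0.7]
width: 0.0002
gripper_force: 0.0
```

{"method": "move_arm", "body": {
  "deltas": [
    [[0.017, 0, 0.007, 0, 1], [0.023, 0, 0.007, 0, 1], [0.03, 0, 0.006, 0, 1], [0.036, 0, 0.007, 0, 1], [0.043, 0, 0.007, 0, 1], [0.049, 0, 0.008, 0, 1], [0.056, 0, 0.009, 0, 1], [0.062, 0, 0.011, 0, 1], [0.069, 0, 0.013, 0, 1], [0.075, 0, 0.015, 0, 1]]
  ]
}}

```text
clock: 8.25
position: [0.5479, -0.096, 0.1799]
ee_rot: [-0.0, 0.639, 0.769, -0.0]
contact_force: [0.4, -1.9, 0.5]
width: -0.0001
gripper_force: 0.5
```

{"method": "move_arm", "body": {
  "deltas": [
    [[0.006, 0, 0.002, 0, 1], [0.013, 0, 0.005, 0, 1], [0.019, 0, 0.009, 0, 1], [0.025, 0, 0.012, 0, 1], [0.03, 0, 0.016, 0, 1], [0.036, 0, 0.02, 0, 1], [0.041, 0, 0.025, 0, 1], [0.046, 0, 0.029, 0, 1], [0.051, 0, 0.035, 0, 1], [0.056, 0, 0.04, 0, 1]]
  ]
}}

```text
clock: 9.25
position: [0.5398, -0.0521, 0.1477]
ee_rot: [0.0, 0.639, 0.769, -0.0]
contact_force: [-0.0, -1.3, 0.5]
width: 0.0001
gripper_force: 0.7
```

{"method": "move_arm", "body": {
  "deltas": [
    [[0.004, 0, 0.005, 0, 1], [0.009, 0, 0.011, 0, 1], [0.012, 0, 0.017, 0, 1], [0.016, 0, 0.024, 0, 1], [0.019, 0, 0.03, 0, 1], [0.022, 0, 0.037, 0, 1], [0.025, 0, 0.044, 0, 1], [0.027, 0, 0.051, 0, 1], [0.029, 0, 0.058, 0, 1], [0.03, 0, 0.065, 0, 1], [0.03, 0, 0.065, 0, 1]]
  ]
}}

```text
clock: 10.35
position: [0.535, -0.0284, 0.0953]
ee_rot: [-0.001, 0.64, 0.769, -0.0]
contact_force: [0.1, -1.0, 1.9]
width: -0.0004
gripper_force: 0.8
```

{"method": "move_arm", "body": {
  "deltas": [
    [[0, 0, 0.005, 0, 1], [0, 0, 0.01, 0, 1], [0, 0, 0.015, 0, 1], [0, 0, 0.019, 0, 1], [0, 0, 0.019, 0, 1], [0, 0, 0.019, 0, 1]]
  ]
}}

```text
clock: 10.95
position: [0.5353, -0.0281, 0.0826]
ee_rot: [-0.0, 0.64, 0.769, 0.0]
contact_force: [-4.8, 3.1, 14.9]
width: 0.0001
gripper_force: 7.8
```

At the stop with 15 N, the same as the first press. Letting go and moving clear.

{"method": "move_arm", "body": {
  "deltas": [
    [[0, 0, -0.03, 0, 1], [0, 0, -0.09, 0, 1], [0.03, 0, -0.15, 0, 1], [0.08, 0, -0.21, 0, 1], [0.1, 0, -0.26, 0, 1], [0.1, 0, -0.26, 0, 1], [0.1, 0, -0.26, 0, 1], [0.1, 0, -0.26, 0, 1], [0.1, 0, -0.26, 0, 1], [0.1, 0, -0.26, 0, 1], [0.1, 0, -0.26, 0, 1], [0.1, 0, -0.26, 0, 1]]
  ]
}}

```text
clock: 12.15
position: [0.5208, 0.0495, 0.2882]
ee_rot: [-0.0, 0.64, 0.769, -0.0]
contact_force: [0.4, -0.3, -0.1]
width: 0.0001
gripper_force: 0.0
```

{"method": "move_arm", "body": {
  "deltas": [
    [[0, 0, 0, 0, 1], [0, 0, 0, 0, 1], [0, 0, 0, 0, 1], [0, 0, 0, 0, 1], [0, 0, 0, 0, 1], [0, 0, 0, 0, 1], [0, 0, 0, 0, 1], [0, 0, 0, 0, 1]]
  ]
}}

```text
clock: 12.95
position: [0.5209, 0.0499, 0.2889]
ee_rot: [0.0, 0.639, 0.769, 0.0]
contact_force: [-1.0, -0.2, 0.3]
width: 0.0002
gripper_force: 0.0
```

```bash
python3 - <<'E'
from h import *
s=manip.get_state();print(s['clock'],s['position'],s['contact_force'])
b=manip.get_image('side');w=manip.get_image('wrist')
cv2.imwrite('pics/fin.png',np.hstack([b[120:300,200:440],w[100:280,180:440]])[:,:,::-1])
E
```

```text
12.95 [0.52087534 0.04990134 0.28894369] [-0.96488878 -0.16376148  0.29883742]
```

View pics/fin.png

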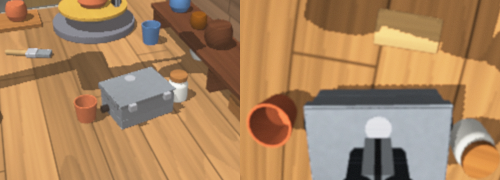

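The cover is shut and level (mark at (131,77) in the side view), and it has stayed shut for about 2 s. The cup, jar and rib are where they were.

```bash
python3 -c "
from rig import manip
print(manip.sign_off())"
```

```text
the job is handed in; nothing more can be done
None
```

I popped the cover open, pressed the wide button fully down and let it go, then pressed the cover back until it latched; it stayed shut for the 2 s I watched, the cup, jar and rib beside the box had not moved, and I handed the job in at about 13 s.

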